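Clear the carving board and hang up the scraper

ROBOT

A 6-joint arm with a two-finger parallel gripper is mounted at the origin on the work surface. World frame = base frame: x ahead of the robot, y to its left, z up, the work surface at z = 0. Lengths are in mm, angles in rad, forces in N, time in s.
With the tool pointing down it reaches from about 375 to 900 mm from the base axis. Payload 3.1 kg.
Tool frame: the origin (TCP) lies midway between the tips of the shut fingers; the grasp point (between the pads) lies 19 mm behind it; z points along the fingers, y is the line along which they close (so a half turn about z gives the same grasp; the last joint's range is limited). The gripper opens to 85 mm and grips with 20 to 120 N. Pads are 22 mm wide; open, the fingers measure 114 mm over their backs; the gripper's body (76 mm by 85 mm) begins 54 mm behind the grasp point. The pads swing forward as they close: fully open they stand 13 mm farther back than shut.
Start: joints at [-1.306, 0.527, 1.433, -0, 1.181, -0.178], TCP at [267.813, -564.688, 231.31] pointing down, gripper open.
Joint ranges: [-3.08, 3.08], [-0.75, 2.2], [0.22, 2.44], [-1.43, 4.57], [0, 2.65], [-2.85, 2.85]. Speed limits (rad/s): [2.79, 2.79, 3.14, 3.14, 3.14, 3.14].

INTERFACE

Orientations are given as a 3x3 rotation matrix whose columns are the frame's x, y, z axes.
In Python, from rig import r gives the robot as it stands. The module is installed in compiled form; this text tells all that it offers.
- The arm moves only by the tool carry_out, never from a script. Its argument "targets" is a list that holds one entry, the list of rows, each a list of 4 numbers: the shift along the tool's x, y, z in cm, then the turn about the tool's z in degrees. In form: [[[dx, dy, dz, yaw], ...]]. A call has 1 to 5 rows; each row shifts and turns the commanded pose from where the row before left it, along the tool's axes as they then stand; what a row does not reach is not made up. A row lasts 1/12 s, in which the tool goes at most 41.7 mm and 7.16 degrees, less where a joint would pass 70% of its speed; a pose out of reach is approached as far as the arm can. A call with a gripper value outside its range is refused whole. "gripper" is the closure, from 0 (fully open) to 1 (shut), set as the call begins (left out, the last holds). The fingers move at their own pace and stop on an object; the grip force is fixed at half the most. Time passes only in rows, so rows that do not move let the fingers close. It gives the time, the measured TCP pose, the force, the opening and the grip force at its end, in the units of the state.
- r.observe(): the state, without advancing time (a new reading comes with each control period).
- r.get_image(name): name is "scene" or "top" or "wrist"; returns the picture (400x640x3 uint8, blue, green, red); there is no depth.
- r.calibration(name): a dict with "fx", "fy", "cx", "cy" (pixels), "R" (3x3) and "t" (3): a world point X has camera coordinates R X + t; the wrist camera has in their place "T_tool_cam" (4x4, takes a point from camera to tool coordinates, whose origin is the TCP and whose axes are the flange's). Camera axes: x right, y down, z forward; pixel columns grow to the right and rows downward; lengths in mm; the calibration is good to about 2 mm. A picture is of the moment at which its call begins: read the wrist's pose just before it. calibration takes no time and is no camera call.
- r.hand_in(): hands the job in; it is judged then, once.
The state is a dict: "time": time; "joint_positions": joint angles; "qvel": joint speeds; "joint_efforts": joint torques, N m; "position": TCP position; "eef_rot": TCP orientation; "force": force on the tool from outside, world axes, zero at the start; "moment": the same for the moment, N m; "finger_gap": finger opening in mm; "finger_force": force on a finger pad.
Only numpy, scipy, OpenCV 4.12 (cv2) and the standard library are available. Lean on these libraries where they do the work, as an engineer would, in place of code of your own. Each camera call takes 0.05 s, during which the arm holds its last target. There are 200 camera calls.

TASK

Clear the carving board: use the scraper block, not the gripper, to sweep all six wood chips off the board into the empty metal chip tray beside it. Then hang the scraper up by its handle on the two long hooks of the pegboard, and leave the other things on the bench where they are.

Things in the scene. Friction and masses are not known exactly. Their poses are not given: they have to be found in the camera images.
- scraper: Loose wooden scraper block, 220 g, on its rubber sole on the bench, robot's right. Origin: centre of the sole's underside; x along its length, z up. 160 mm long, 32 thick (sole 26), block top 50 mm up. On top a D-handle: two posts 73 mm either side of the middle, 14 mm wide, carry a bar 160 long, 18 wide, 16 high, top at 109. Opening under the bar: 132 long, 43 high. Either long face may sweep.
- scraper_bar (a point): Middle of the scraper's handle bar, where to grip it: 101 mm above the underside of the sole, 8 mm above the bar's own underside; x along the bar.
- board: Carving board, light wood, fixed, 250 mm (its x) by 280 mm (its y), top 45 mm above the bench. Origin: middle of its underside, on the bench. No rim. The chip tray and the tool tray stand against its two 250 mm edges, on its +y and -y sides, either way round.
- chip_tray: Empty open tray of bare sheet metal, fixed, 280 mm (x) by 100 (y), inside 272 by 92; rim 38.5 mm high, floor 4 mm thick. Its middle lies 193 mm from the board's middle, on the board's +y or -y side; its axes run parallel to the board's. Origin: centre of its underside.
- tool_tray: Wooden tray of the same outline and height as the chip tray, on the other side of the board, full of gouges; fixed. No chip belongs in it. Origin: centre of its underside.
- hook_stand: White pegboard panel in a wooden frame, fixed on the bench, robot's left, 440 mm wide (x), 255 high; its front looks along its -y. Origin: on the bench under the middle of its front face. Two long steel hooks, 8 mm thick, stick out level along -y, 38 mm either side of the middle, tops 194 mm up, 122 mm long; upturned tips reach 134 mm out and 206 mm up. Short pegs at the ends hold a ring and a rule.
- hook_rest (a point): Midway between the two long hooks, at the height of their top (194 mm), 75 mm out from the panel's front: where the middle of the underside of the hung handle bar lies. Same axes as the stand: x across the hooks, -y out along them.
- sanding_block: Bystander: cork sanding block without handle, 60 x 105 x 33 mm, near right; origin under its centre.
- brush: Bystander: brush, 200 mm long, lying beyond the board; handle to its -x.
- glue_jar: Bystander: jar, 68 mm across and 85 mm high, beyond the board to the left; origin under its centre.
- chip1: Loose flat chip of dark wood, 30 x 21 x 9 mm (x, y, z), its +x end curling up and 7 mm longer, 10 g, lying on the carving board; origin at the middle of its flat part.
- chip2: Loose flat chip of dark wood, 28 x 22 x 10 mm (x, y, z), its +x end curling up and 7 mm longer, 10 g, lying on the carving board; origin at the middle of its flat part.
- chip3: Loose flat chip of dark wood, 30 x 19 x 8 mm (x, y, z), its +x end curling up and 7 mm longer, 10 g, lying on the carving board; origin at the middle of its flat part.
- chip4: Loose flat chip of dark wood, 27 x 23 x 10 mm (x, y, z), its +x end curling up and 7 mm longer, 10 g, lying on the carving board; origin at the middle of its flat part.
- chip5: Loose flat chip of dark wood, 30 x 20 x 9 mm (x, y, z), its +x end curling up and 7 mm longer, 10 g, lying on the carving board; origin at the middle of its flat part.
- chip6: Loose flat chip of dark wood, 28 x 22 x 8 mm (x, y, z), its +x end curling up and 7 mm longer, 10 g, lying on the carving board; origin at the middle of its flat part.

How it is judged (in metres and radians):
On the way:
1. all six chips lie in the chip tray (x of chip1 in the frame of chip_tray between -0.138 and 0.138 m and y of chip1 in the frame of chip_tray between -0.05 and 0.05 m and z of each of chip1, chip2, chip3, chip4, chip5, chip6 in the frame of chip_tray below 0.042 m and x of chip2 in the frame of chip_tray between -0.138 and 0.138 m and y of chip2 in the frame of chip_tray between -0.05 and 0.05 m and x of chip3 in the frame of chip_tray between -0.138 and 0.138 m and y of chip3 in the frame of chip_tray between -0.05 and 0.05 m and x of chip4 in the frame of chip_tray between -0.138 and 0.138 m and y of chip4 in the frame of chip_tray between -0.05 and 0.05 m and x of chip5 in the frame of chip_tray between -0.138 and 0.138 m and y of chip5 in the frame of chip_tray between -0.05 and 0.05 m and x of chip6 in the frame of chip_tray between -0.138 and 0.138 m and y of chip6 in the frame of chip_tray between -0.05 and 0.05 m), for 0.2 s.
At the end, for the whole second after the job is handed in: All six chips lie in the chip tray, within its outline and below the level of the board's top, and the scraper hangs at rest and upright (within 10 degrees) with its handle bar lying on both long hooks, between the panel and the upturned tips (all of step 1 and x of scraper_bar in the frame of hook_stand between -0.032 and 0.032 m and y of scraper_bar in the frame of hook_stand between -0.124 and -0.01 m and z of scraper_bar in the frame of hook_stand between 0.196 and 0.21 m and angle between scraper's own z axis and vertical below 0.17 rad and contact force between scraper and hook_stand above 0.5 N and linear speed of scraper below 0.03 m/s); the robot touches nothing.
It fails at once if a chip is touched by the robot itself instead of the scraper (contact force between any of the arm, the fingers and chip1 above 0.3 N or contact force between any of the arm, the fingers and chip2 above 0.3 N or contact force between any of the arm, the fingers and chip3 above 0.3 N or contact force between any of the arm, the fingers and chip4 above 0.3 N or contact force between any of the arm, the fingers and chip5 above 0.3 N or contact force between any of the arm, the fingers and chip6 above 0.3 N).
It fails at once if one of the other things on the bench is moved by more than 30 mm (distance of any of sanding_block, brush, glue_jar from where it was at the start of the episode above 0.03 m).
It also fails if it takes over 58 s, if anything falls off the work surface, if the arm or the gripper's body presses on something with over 40 N, if the wrist force passes 120 N, or if a joint passes its speed limit or range.

## Working session

There is one attempt and no reset: what is moved stays moved. The work goes in short steps, Python scripts to look and compute and a tool call to move; the robot and the scene stay as the last step left them, time stands still between calls to the robot, and variables do not carry over. Pictures are saved under pics/ and viewed, at most 10 in all, crops included, and the job is handed in when it is done.

Besides the shell and the picture viewer there is one more tool, called after "Request:" in YAML: its name, and indented under it one key for each argument. carry_out: Moves the arm, as the interface text tells. Its arguments: {"type":"object","properties":{"targets":{"type":"array"},"gripper":{"type":"number"}},"required":["targets"]}

```bash
mkdir -p pics
python3 - <<'E'
from rig import r
import cv2
s=r.observe();print(s)
for n in("scene","top"):
    cv2.imwrite(f"pics/{n}0.png",r.get_image(n)); print(n,r.calibration(n))
print(r.calibration("wrist"))
E
```

```text
{'time': 0.0, 'joint_positions': array([-1.30650028e+00,  5.28469258e-01,  1.43391298e+00, -1.45589564e-05,
        1.18136210e+00, -1.78488483e-01]), 'qvel': array([-1.11876904e-04, -2.69427777e-03,  1.05498114e-05,  8.09874750e-04,
        7.21457600e-04, -1.37487578e-04]), 'joint_efforts': array([ 2.66391267e-03, -4.42343581e+01, -1.78022987e+01, -7.07526078e-05,
        8.34693405e-03,  9.86075094e-06]), 'position': array([ 267.62622457, -564.0142213 ,  230.32830317]), 'eef_rot': array([[ 9.03559846e-01,  4.28461519e-01, -5.75085498e-04],
       [ 4.28461747e-01, -9.03557542e-01,  2.07345294e-03],
       [ 3.68771960e-04, -2.11989096e-03, -9.99997685e-01]]), 'force': array([ 0.50798398,  0.11840913, -1.06675677]), 'moment': array([ 0.06834251, -0.00077182, -0.00390497]), 'finger_force': 0.0, 'finger_gap': 85.6479772316474}
scene {'fx': 417.84164432509647, 'fy': 417.84164432509647, 'cx': 320.37898594119395, 'cy': 202.17242486855952, 'R': array([[-0.46817289,  0.88363441,  0.00209198],
       [ 0.66148273,  0.35203879, -0.66220034],
       [-0.58587946, -0.30864044, -0.74932392]]),
[... 172 characters left out ...]
array([[-1.83650771e-03, -9.99943905e-01,  1.04313597e-02],
       [-9.96558934e-01,  9.65674670e-04, -8.28815896e-02],
       [ 8.28668671e-02, -1.05476773e-02, -9.96504806e-01]]), 't': array([  23.09631473,  569.74749249, 1296.04037038])}
{'fx': 346.27018511397506, 'fy': 346.27018511397506, 'cx': 312.8280602364608, 'cy': 198.35217279665758, 'T_tool_cam': array([[-5.70265682e-04, -9.54542347e-01, -2.98074793e-01,
         7.63512148e+01],
       [ 9.99999837e-01, -5.52206429e-04, -1.44799791e-04,
         9.31119826e-01],
       [-2.63812842e-05, -2.98074827e-01,  9.54542507e-01,
        -1.43294789e+02],
       [ 0.00000000e+00,  0.00000000e+00,  0.00000000e+00,
         1.00000000e+00]])}
```

View pics/top0.png

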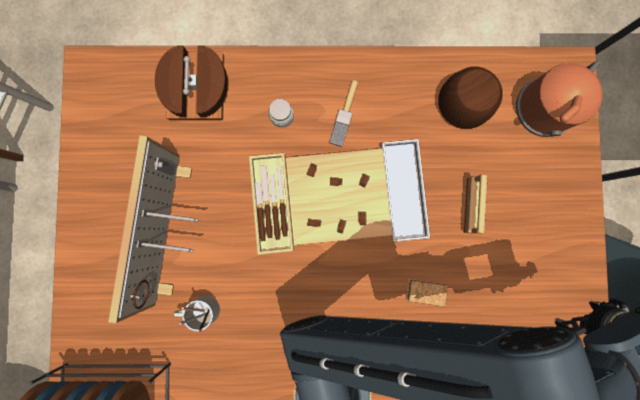

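View pics/scene0.png

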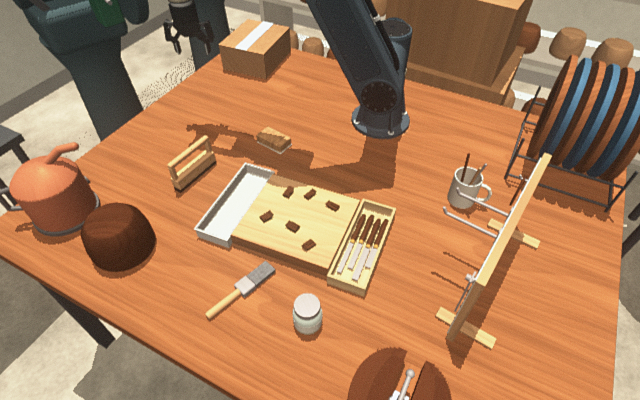

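The top view shows the board in the centre with its corners near (285,156), (380,148), (396,238) and (295,245). The empty chip tray is on its right (world -y) and the scraper stands at (475,203). The hooks run from (145,213) to (197,220) and from (138,244) to (192,250).

```bash
cat > h.py <<'E'
import numpy as np,cv2
from rig import r
def bp(n,u,v,z,c=None):
    c=c or r.calibration(n); R=np.array(c["R"]);t=np.array(c["t"])
    d=R.T@np.array([(u-c["cx"])/c["fx"],(v-c["cy"])/c["fy"],1]); o=-R.T@t
    return o+d*(z-o[2])/d[2]
def proj(n,X):
    c=r.calibration(n); p=np.array(c["R"])@X+c["t"]
    return np.array([c["fx"]*p[0]/p[2]+c["cx"],c["fy"]*p[1]/p[2]+c["cy"]])
def wcam(s):
    w=r.calibration("wrist");T=np.eye(4);T[:3,:3]=s["eef_rot"];T[:3,3]=s["position"]
    M=T@w["T_tool_cam"];w["R"]=M[:3,:3].T;w["t"]=-M[:3,:3].T@M[:3,3];return w
E
python3 - <<'E'
import cv2
a=cv2.imread("pics/top0.png")
cv2.imwrite("pics/c1.png",cv2.resize(a[130:260,240:500],None,fx=3,fy=3,interpolation=cv2.INTER_CUBIC))
cv2.imwrite("pics/c2.png",cv2.resize(a[130:330,100:220],None,fx=3,fy=3,interpolation=cv2.INTER_CUBIC))
E
```

```text
(no output)
```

View pics/c1.png

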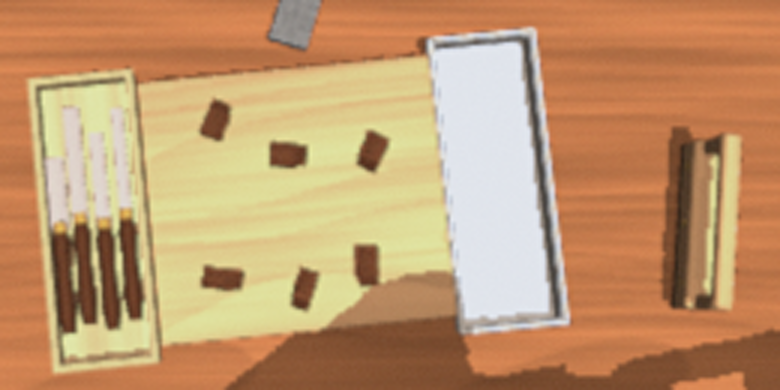

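View pics/c2.png

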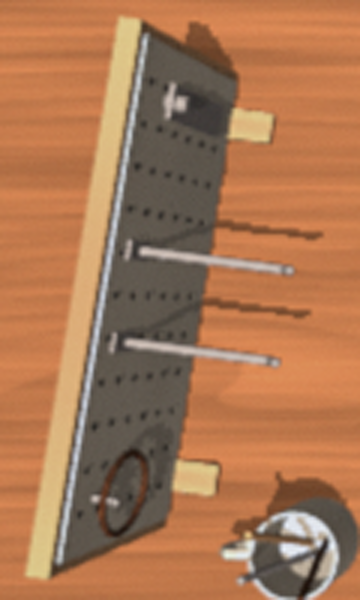

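The first crop shows the scraper bar's corners at (722,134), (742,134), (733,308) and (714,308). It also has the tray rim corners at (427,38), (537,29), (569,323) and (460,332), and the six chips. The second crop shows the hook tips at (290,270) and (275,362), and the panel's front top edge from (148,30) to (60,565).

Run:
```python
from h import *
np.set_printoptions(precision=1,suppress=True)
def P(u,v,z,o=(240,130)): return bp("top",o[0]+(u+.5)/3-.5,o[1]+(v+.5)/3-.5,z)
def show(n,L,z,o=(240,130)):
    A=np.array([P(u,v,z,o) for u,v in L]);print(n,A[:,:2].tolist() if 0 else A[:,:2].round(1).tolist(),"mean",A.mean(0));return A
b=show("bar",[(722,134),(742,134),(733,308),(714,308)],109)
print("bar yaw",np.degrees(np.arctan2(*((b[0]+b[1]-b[2]-b[3])[[1,0]]))), "len",np.linalg.norm(b[0]-b[3]))
t=show("tray",[(427,38),(537,29),(569,323),(460,332)],38.5)
print("yaw tray",np.degrees(np.arctan2(*((t[0]+t[1]-t[2]-t[3])[[1,0]]))))
show("board",[(137,82),(428,55),(460,316),(160,345)],45)
tt=show("tool",[(27,80),(134,70),(160,361),(53,371)],38.5)
d=(tt.mean(0)-t.mean(0))[:2];print("board mid",(tt.mean(0)+t.mean(0))[:2]/2,np.linalg.norm(d),np.degrees(np.arctan2(d[1],d[0])))
h=show("tips",[(290,269),(276,362)],205,(100,130))
e=show("panel",[(148,30),(60,565)],255,(100,130))
show("hookbase",[(130,250),(112,343)],190,(100,130))
print("panel ang",np.degrees(np.arctan2(*(e[0]-e[1])[[1,0]])),np.linalg.norm(e[0]-e[1]),"tips",np.degrees(np.arctan2(*(h[0]-h[1])[[1,0]])),np.linalg.norm(h[0]-h[1]))
im=cv2.imread("pics/top0.png");m=(im.max(2)<110).astype(np.uint8);m[:,:290]=0;m[:,378:]=0;m[:155]=0;m[240:]=0
m[225:,:]=0
n,_,s,c=cv2.connectedComponentsWithStats(m)
for i in range(1,n):
    if s[i,4]>25: print(s[i,4],c[i],bp("top",*c[i],50))
```

```text
bar [[615.1, -402.4], [615.1, -420.5], [458.6, -407.5], [458.7, -390.5]] mean [ 536.9 -405.2  109. ]
bar yaw -4.552541888272511 len 156.90564378401263
tray [[716.7, -146.8], [725.5, -252.6], [444.7, -277.4], [436.5, -174.4]] mean [ 580.9 -212.8   38.5]
yaw tray 5.341985664999266
board [[673.1, 130.0], [699.0, -146.7], [451.5, -173.6], [425.1, 107.3]] mean [562.2 -20.8  45. ]
tool [[676.1, 235.1], [685.7, 133.3], [410.0, 107.6], [401.0, 207.6]] mean [543.2 170.9  38.5]
board mid [562. -21.] 385.57846808866145 95.60284790376309
tips [[491.9, 336.3], [416.2, 346.1]] mean [454.1 341.2 205. ]
panel [[680.3, 439.5], [263.5, 494.6]] mean [471.9 467.1 255. ]
hookbase [[508.3, 473.2], [431.5, 485.6]] mean [469.9 479.4 190. ]
panel ang -7.529523358624653 420.4310326330663 tips -7.368130717417648 76.34628137600518
```

```bash
cat >> h.py <<'E'
def plan(wps,start=None):
    """wps: (x,y,z,yaw_deg,nrows) in world; prints rows of tool-axis shifts in cm / deg"""
    if start is None:
        s=r.observe();p=s["position"].copy();a=np.degrees(np.arctan2(s["eef_rot"][1,0],s["eef_rot"][0,0]))
    else: p=np.array(start[:3],float);a=start[3]
    for x,y,z,yaw,n in wps:
        out=[]
        for k in range(n,0,-1):
            d=(np.array([x,y,z])-p)/k; t=np.radians(a)
            row=[round(v/10,2) for v in (d[0]*np.cos(t)+d[1]*np.sin(t), d[0]*np.sin(t)-d[1]*np.cos(t), -d[2])]+[round((a-yaw)/k,1)]
            q=np.array(row[:3])*10
            p=p+[q[0]*np.cos(t)+q[1]*np.sin(t), q[0]*np.sin(t)-q[1]*np.cos(t), -q[2]]; a-=row[3]; out.append(row)
        for i in range(0,n,5): print([out[i:i+5]])
        print("->",p.round(1),round(a,2))
E
python3 - <<'E'
from h import *
def P(u,v,z): return bp("top",240+(u+.5)/3-.5,130+(v+.5)/3-.5,z)
a=np.radians(5.6);c=np.array([562,-21])
for u,v in [(215,120),(288,154),(372,151),(222,278),(305,288),(367,265)]:
    d=P(u,v,50)[:2]-c; print((d@[np.cos(a),np.sin(a)]).round(),(d@[-np.sin(a),np.cos(a)]).round())
plan([(537,-405,190,-4.5,10)],(267.8,-564.7,231.3,25.37))
E
```

```text
81.0 69.0
42.0 4.0
37.0 -75.0
-67.0 77.0
-84.0 1.0
-69.0 -59.0
[[[np.float64(3.12), np.float64(-0.29), np.float64(0.41), 3.0], [np.float64(3.1), np.float64(-0.45), np.float64(0.41), 3.0], [np.float64(3.07), np.float64(-0.61), np.float64(0.41), 3.0], [np.float64(3.03), np.float64(-0.77), np.float64(0.41), 3.0], [np.float64(2.99), np.float64(-0.93), np.float64(0.42), 3.0]]]
[[[np.float64(2.93), np.float64(-1.09), np.float64(0.41), 3.0], [np.float64(2.87), np.float64(-1.24), np.float64(0.42), 3.0], [np.float64(2.81), np.float64(-1.39), np.float64(0.41), 3.0], [np.float64(2.73), np.float64(-1.53), np.float64(0.42), 2.9], [np.float64(2.65), np.float64(-1.67), np.float64(0.41), 3.0]]]
-> [ 537. -405.  190.] -4.53
```

Request:
carry_out:
  targets:
    - [[3.12,-0.29,0.41,3],[3.1,-0.45,0.41,3],[3.07,-0.61,0.41,3],[3.03,-0.77,0.41,3],[2.99,-0.93,0.42,3]]
  gripper: 0

```text
time: 0.52
position: [403.3, -483.8, 210.0]
eef_rot: [[0.984, 0.177, -0.001], [0.177, -0.984, 0.001], [-0.0, -0.001, -1.0]]
force: [0.3, 0.4, -0.7]
finger_gap: 85.4
finger_force: 0.0
```

Request:
carry_out:
  targets:
    - [[2.93,-1.09,0.41,3],[2.87,-1.24,0.42,3],[2.81,-1.39,0.41,3],[2.73,-1.53,0.42,2.9],[2.65,-1.67,0.41,3]]

```text
time: 0.93
position: [538.0, -403.7, 189.2]
eef_rot: [[0.997, -0.081, -0.001], [-0.081, -0.997, 0.001], [-0.001, -0.001, -1.0]]
force: [0.3, -0.8, 0.4]
finger_gap: 85.3
finger_force: 0.0
```

Request:
carry_out:
  targets:
    - [[0,0,0,0],[0,0,0,0]]

```text
time: 1.1
position: [538.0, -403.3, 188.9]
eef_rot: [[0.997, -0.075, -0.001], [-0.075, -0.997, 0.001], [-0.002, -0.001, -1.0]]
force: [-0.6, 0.5, 0.9]
finger_gap: 85.6
finger_force: 0.0
```

Run:
```python
from h import *
s=r.observe();print(s["time"],s["position"],s["eef_rot"].round(3).tolist())
cv2.imwrite("pics/w1.png",r.get_image("wrist"))
```

```text
1.1 [ 537.95046704 -403.28669715  188.93028122] [[0.997, -0.075, -0.001], [-0.075, -0.997, 0.001], [-0.002, -0.001, -1.0]]
```

View pics/w1.png

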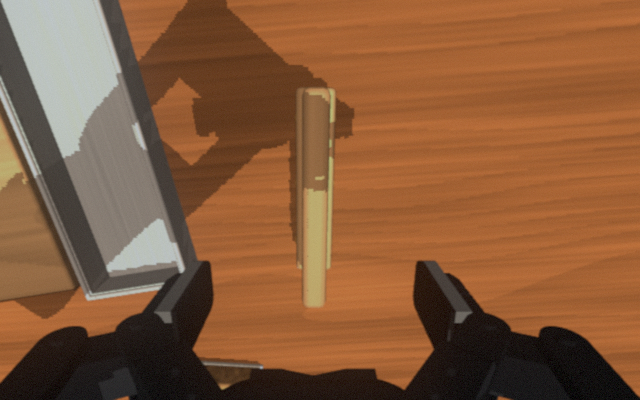

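The wrist picture shows the bar lying almost straight up and down the image, from about (316,88) to (314,305), midway between the open fingers.

Run:
```python
from h import *
w=wcam(r.observe())
a=bp(0,316.5,88,109,w);b=bp(0,314,306,109,w);print(a,b,(a+b)/2,np.linalg.norm(a-b),np.degrees(np.arctan2((a-b)[1],(a-b)[0])))
```

```text
[ 614.49862975 -413.26681549  109.        ] [ 459.37976888 -399.83910071  109.        ] [ 536.93919931 -406.5529581   109.        ] 155.69895478964048 -4.9474210074043565
```

Request:
carry_out:
  targets:
    - [[-0.1,0.3,3,0.3],[0,0,3,0],[0,0,3,0],[0,0,1.7,0],[0,0,0,0]]

```text
time: 1.57
position: [531.8, -406.7, 78.4]
eef_rot: [[0.996, -0.086, -0.007], [-0.086, -0.996, 0.007], [-0.008, -0.006, -1.0]]
force: [-0.1, 0.9, -0.2]
finger_gap: 85.1
finger_force: 0.0
```

Request:
carry_out:
  targets:
    - [[0,0,0,0],[0,0,0,0],[0,0,0,0],[0,0,0,0],[0,0,0,0]]
  gripper: 1

```text
time: 1.98
position: [536.4, -408.6, 84.6]
eef_rot: [[0.996, -0.084, 0.002], [-0.084, -0.996, -0.002], [0.002, 0.002, -1.0]]
force: [0.3, 1.8, -0.1]
finger_gap: 25.0
finger_force: 0.0
```

Request:
carry_out:
  targets:
    - [[0,0,0,0],[0,0,0,0],[0,0,0,0],[0,0,0,0],[0,0,0,0]]

```text
time: 2.4
position: [536.4, -408.1, 84.4]
eef_rot: [[0.996, -0.084, 0.001], [-0.084, -0.996, -0.001], [0.001, 0.001, -1.0]]
force: [-0.7, 0.4, 6.3]
finger_gap: 16.7
finger_force: 60.1
```

```bash
sed -i 's/round(v\/10,2)/float(round(v\/10,2))/; s/round((a-yaw)\/k,1)/float(round((a-yaw)\/k,1))/' h.py
python3 - <<'E'
from h import *
plan([(536.4,-408.1,190,-4.8,4),(599.9,105.3,190,5.6,16),(599.9,105.3,140,5.6,5)])
E
```

```text
[[[0.0, 0.0, -2.64, -0.0], [0.0, 0.0, -2.64, -0.0], [0.0, 0.0, -2.64, -0.0], [0.0, 0.0, -2.64, -0.0]]]
-> [ 536.4 -408.1  190. ] -4.82
[[[0.13, -3.23, 0.0, -0.7], [0.17, -3.23, 0.0, -0.6], [0.2, -3.23, 0.0, -0.7], [0.24, -3.22, 0.0, -0.6], [0.27, -3.22, 0.0, -0.7]]]
[[[0.31, -3.22, 0.0, -0.6], [0.35, -3.21, 0.0, -0.7], [0.38, -3.21, 0.0, -0.6], [0.42, -3.21, 0.0, -0.7], [0.46, -3.2, 0.0, -0.6]]]
[[[0.49, -3.2, 0.0, -0.7], [0.53, -3.19, 0.0, -0.6], [0.56, -3.18, 0.0, -0.7], [0.6, -3.18, 0.0, -0.6], [0.64, -3.17, 0.0, -0.7]]]
[[[0.67, -3.16, 0.0, -0.6]]]
-> [599.9 105.3 190. ] 5.58
[[[-0.0, 0.0, 1.0, -0.0], [-0.0, 0.0, 1.0, -0.0], [-0.0, 0.0, 1.0, -0.0], [-0.0, 0.0, 1.0, -0.0], [-0.0, 0.0, 1.0, -0.0]]]
-> [599.9 105.3 140. ] 5.58
```

Request:
carry_out:
  targets:
    - [[0,0,-1.5,0],[0,0,-3,0],[0,0,-3,0],[0,0,-3,0]]

```text
time: 2.73
position: [535.1, -407.2, 187.8]
eef_rot: [[0.996, -0.084, -0.002], [-0.084, -0.996, 0.002], [-0.002, -0.002, -1.0]]
force: [0.5, 0.2, -1.2]
finger_gap: 16.9
finger_force: 59.0
```

Request:
carry_out:
  targets:
    - [[0.13,-3.23,0,-0.7],[0.17,-3.23,0,-0.6],[0.2,-3.23,0,-0.7],[0.24,-3.22,0,-0.6],[0.27,-3.22,0,-0.7]]

```text
time: 3.15
position: [555.2, -245.8, 187.4]
eef_rot: [[1.0, -0.026, -0.001], [-0.026, -1.0, 0.001], [-0.001, -0.001, -1.0]]
force: [0.3, -0.2, -2.4]
finger_gap: 16.7
finger_force: 59.2
```

Request:
carry_out:
  targets:
    - [[0.31,-3.22,0,-0.6],[0.35,-3.21,0,-0.7],[0.38,-3.21,0,-0.6],[0.42,-3.21,0,-0.7],[0.46,-3.2,0,-0.6]]

```text
time: 3.57
position: [575.1, -85.3, 187.4]
eef_rot: [[1.0, 0.03, -0.001], [0.03, -1.0, 0.0], [-0.001, -0.0, -1.0]]
force: [0.5, -0.3, -2.9]
finger_gap: 16.9
finger_force: 59.2
```

Request:
carry_out:
  targets:
    - [[0.49,-3.2,0,-0.7],[0.53,-3.19,0,-0.6],[0.56,-3.18,0,-0.7],[0.6,-3.18,0,-0.6],[0.64,-3.17,0,-0.7]]

```text
time: 3.98
position: [594.9, 75.0, 187.4]
eef_rot: [[0.996, 0.088, -0.001], [0.088, -0.996, -0.0], [-0.001, 0.0, -1.0]]
force: [0.5, 1.3, -2.4]
finger_gap: 16.7
finger_force: 59.3
```

Request:
carry_out:
  targets:
    - [[0.67,-3.16,0,-0.6],[0,0,0,0],[0,0,0,0],[0,0,0,0]]

```text
time: 4.32
position: [598.9, 105.4, 187.4]
eef_rot: [[0.995, 0.098, -0.001], [0.098, -0.995, -0.001], [-0.001, 0.001, -1.0]]
force: [0.4, -0.2, -2.1]
finger_gap: 16.7
finger_force: 59.4
```

Run:
```python
from h import *
plan([(599.9,105.3,140,5.6,5)])
im=r.get_image("top")[110:270,220:480];cv2.imwrite("pics/t2.png",cv2.resize(im,None,fx=3,fy=3,interpolation=2))
```

```text
[[[0.02, 0.0, 0.95, 0.0], [0.02, 0.0, 0.95, 0.0], [0.02, 0.01, 0.95, 0.0], [0.02, 0.0, 0.95, 0.0], [0.02, 0.01, 0.94, 0.0]]]
-> [599.9 105.2 140. ] 5.63
```

View pics/t2.png

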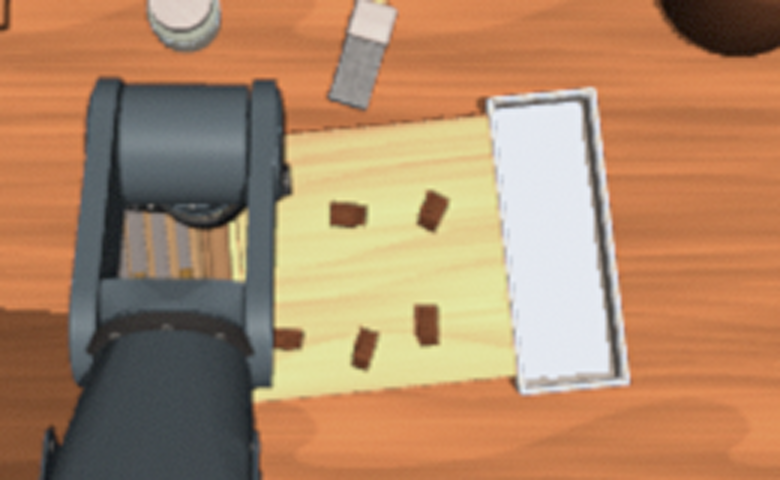

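The picture shows the arm covering the tool-tray side of the board. Five chips are still in place, near (348,214), (433,210), (290,338), (365,348) and (427,325), and the tray is empty.

Request:
carry_out:
  targets:
    - [[0.02,0,0.95,0],[0.02,0,0.95,0],[0.02,0,0.95,0],[0.02,0,0.95,0],[0.02,0,0.95,0]]

```text
time: 4.78
position: [600.1, 105.0, 138.9]
eef_rot: [[0.995, 0.096, -0.001], [0.096, -0.995, -0.0], [-0.001, -0.0, -1.0]]
force: [-0.1, -0.6, -2.2]
finger_gap: 16.7
finger_force: 59.4
```

Request:
carry_out:
  targets:
    - [[0,0,0.4,0],[0,0,0.3,0],[0,0,0.1,0],[0,0,0,0],[0,0,0,0]]

```text
time: 5.2
position: [600.8, 105.6, 132.9]
eef_rot: [[0.995, 0.097, 0.001], [0.097, -0.995, 0.0], [0.001, 0.0, -1.0]]
force: [0.9, -0.0, -1.9]
finger_gap: 16.8
finger_force: 59.4
```

Request:
carry_out:
  targets:
    - [[0,0,0.1,0],[0,0,0,0],[0,0,0,0]]

```text
time: 5.45
position: [600.6, 105.6, 131.9]
eef_rot: [[0.995, 0.097, 0.001], [0.097, -0.995, -0.0], [0.001, 0.0, -1.0]]
force: [-0.2, -0.3, -1.6]
finger_gap: 17.0
finger_force: 59.4
```

Request:
carry_out:
  targets:
    - [[0,0.5,0.1,0],[0,1.5,0,0],[0,2,0,0],[0,2,0,0],[0,2,0,0]]

```text
time: 5.87
position: [608.3, 24.0, 130.5]
eef_rot: [[0.995, 0.097, 0.0], [0.097, -0.995, -0.001], [0.0, 0.001, -1.0]]
force: [0.7, -0.6, -2.3]
finger_gap: 17.1
finger_force: 59.4
```

Request:
carry_out:
  targets:
    - [[0,2,0,0],[0,2,0,0],[0,2,0,0],[0,2,0,0],[0,2,0,0]]

```text
time: 6.28
position: [617.7, -76.0, 130.5]
eef_rot: [[0.995, 0.096, -0.0], [0.096, -0.995, -0.0], [-0.0, 0.0, -1.0]]
force: [0.5, 0.2, -2.7]
finger_gap: 16.6
finger_force: 59.4
```

Request:
carry_out:
  targets:
    - [[0,1.8,0,0],[0,1.5,0,0],[0,1.5,0,0],[0,1.5,0,0],[0,1.5,0,0]]

```text
time: 6.7
position: [625.4, -152.7, 130.5]
eef_rot: [[0.995, 0.097, -0.0], [0.097, -0.995, -0.0], [-0.0, -0.0, -1.0]]
force: [0.6, -0.1, -2.6]
finger_gap: 17.0
finger_force: 59.4
```

Request:
carry_out:
  targets:
    - [[0,1.2,0,0],[0,1,0,0],[0,0,0,0],[0,0,0,0]]

```text
time: 7.03
position: [627.6, -173.4, 130.4]
eef_rot: [[0.995, 0.096, -0.0], [0.096, -0.995, 0.001], [-0.0, -0.001, -1.0]]
force: [0.0, 0.4, -3.6]
finger_gap: 17.2
finger_force: 59.3
```

Run:
```python
from h import *
plan([(627,-173,175,5.6,2),(488.4,94.4,175,5.6,10),(488.4,94.4,133,5.6,4)])
```

```text
[[[-0.03, -0.02, -2.23, -0.0], [-0.03, -0.03, -2.23, -0.1]]]
-> [ 626.9 -173.   175. ] 5.62
[[[-1.12, -2.8, 0.0, 0.0], [-1.12, -2.8, 0.0, 0.0], [-1.12, -2.8, 0.0, 0.0], [-1.12, -2.79, 0.0, 0.0], [-1.11, -2.8, 0.0, 0.0]]]
[[[-1.12, -2.79, 0.0, 0.0], [-1.11, -2.8, 0.0, 0.0], [-1.12, -2.79, 0.0, 0.0], [-1.11, -2.8, 0.0, 0.0], [-1.12, -2.79, 0.0, 0.0]]]
-> [488.4  94.4 175. ] 5.62
[[[0.0, -0.0, 1.05, 0.0], [0.0, -0.0, 1.05, 0.0], [0.0, -0.0, 1.05, 0.0], [0.0, -0.0, 1.05, 0.0]]]
-> [488.4  94.4 133. ] 5.62
```

Request:
carry_out:
  targets:
    - [[0,0,-1.5,0],[0,0,-3,0]]

```text
time: 7.2
position: [624.3, -170.6, 171.5]
eef_rot: [[0.995, 0.098, -0.01], [0.098, -0.995, 0.005], [-0.009, -0.006, -1.0]]
force: [-0.9, 0.2, -2.3]
finger_gap: 17.2
finger_force: 59.3
```

Request:
carry_out:
  targets:
    - [[-1.12,-2.8,0,0],[-1.12,-2.8,0,0],[-1.12,-2.8,0,0],[-1.12,-2.8,0,0],[-1.12,-2.8,0,0]]

```text
time: 7.62
position: [557.0, -36.9, 175.7]
eef_rot: [[0.995, 0.098, -0.0], [0.098, -0.995, 0.001], [-0.0, -0.001, -1.0]]
force: [-0.1, 1.2, -1.5]
finger_gap: 17.1
finger_force: 59.4
```

Request:
carry_out:
  targets:
    - [[-1.12,-2.8,0,0],[-1.12,-2.8,0,0],[-1.12,-2.8,0,0],[-1.12,-2.8,0,0],[-1.12,-2.8,0,0]]

```text
time: 8.03
position: [487.5, 96.8, 175.7]
eef_rot: [[0.995, 0.098, -0.0], [0.098, -0.995, 0.0], [-0.0, -0.0, -1.0]]
force: [0.1, 0.6, -1.9]
finger_gap: 16.8
finger_force: 59.4
```

Request:
carry_out:
  targets:
    - [[0,0,1,0],[0,0,1,0],[0,0,1,0],[0,0,0.8,0],[0,0,0,0]]

```text
time: 8.45
position: [487.5, 95.5, 136.3]
eef_rot: [[0.995, 0.098, -0.003], [0.098, -0.995, 0.0], [-0.003, -0.001, -1.0]]
force: [-0.2, -0.2, -2.4]
finger_gap: 16.8
finger_force: 59.5
```

Run:
```python
from h import *
print(r.observe()["position"])
im=r.get_image("top")[110:270,220:480];cv2.imwrite("pics/t3.png",cv2.resize(im,None,fx=3,fy=3,interpolation=2))
```

```text
[487.47459875  95.45923657 136.33345022]
```

View pics/t3.png

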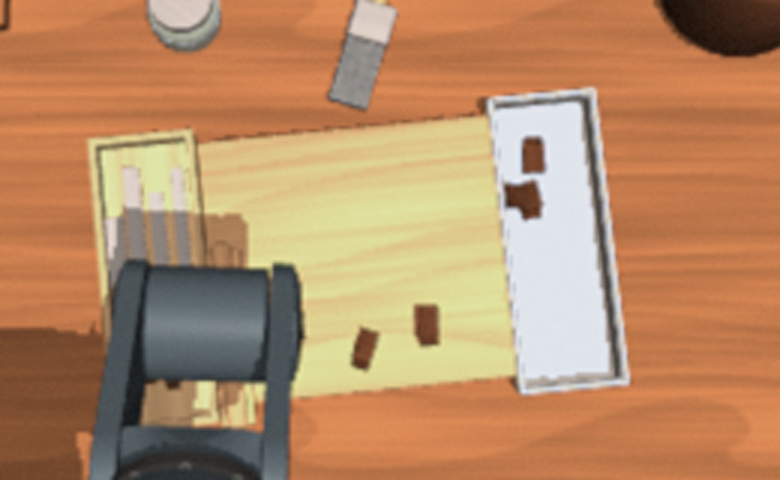

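All three far-half chips are in the tray, near (533,155) and (525,200). Two near-half chips are visible at (365,348) and (427,325), and the third is under the arm. Next is the second sweep.

Request:
carry_out:
  targets:
    - [[0,0,0.4,0],[0,0,0.1,0],[0,0,0,0],[0,0,0,0]]

```text
time: 8.83
position: [489.2, 94.6, 132.7]
eef_rot: [[0.995, 0.097, 0.0], [0.097, -0.995, 0.0], [0.0, 0.0, -1.0]]
force: [-0.6, 0.1, -1.6]
finger_gap: 16.9
finger_force: 59.5
```

Request:
carry_out:
  targets:
    - [[0,0.5,0.1,0],[0,1.5,0,0],[0,2,0,0],[0,2,0,0],[0,2,0,0]]

```text
time: 9.25
position: [496.9, 14.0, 131.7]
eef_rot: [[0.995, 0.097, 0.001], [0.097, -0.995, -0.0], [0.0, 0.0, -1.0]]
force: [-0.0, 0.3, -2.1]
finger_gap: 17.0
finger_force: 59.5
```

Request:
carry_out:
  targets:
    - [[0,2,0,0],[0,2,0,0],[0,2,0,0],[0,2,0,0],[0,2,0,0]]

```text
time: 9.67
position: [506.4, -85.9, 131.7]
eef_rot: [[0.995, 0.097, 0.0], [0.097, -0.995, -0.0], [0.0, 0.0, -1.0]]
force: [1.4, 0.6, -2.4]
finger_gap: 17.1
finger_force: 59.6
```

Request:
carry_out:
  targets:
    - [[0,1.8,0,0],[0,1.5,0,0],[0,1.5,0,0],[0,1.5,0,0],[0,1.5,0,0]]

```text
time: 10.08
position: [514.0, -163.4, 131.6]
eef_rot: [[0.995, 0.097, 0.0], [0.097, -0.995, -0.0], [0.0, 0.0, -1.0]]
force: [-0.4, 0.2, -1.7]
finger_gap: 17.1
finger_force: 59.5
```

Request:
carry_out:
  targets:
    - [[0,1.2,0,0],[0,1,0,0],[0,0,0,0],[0,0,0,0]]

```text
time: 10.42
position: [516.1, -184.3, 131.4]
eef_rot: [[0.995, 0.096, -0.0], [0.096, -0.995, 0.0], [-0.0, -0.001, -1.0]]
force: [0.3, 0.1, -1.9]
finger_gap: 17.1
finger_force: 59.5
```

Run:
```python
from h import *
plan([(516.1,-184.3,210,5.6,3),(446.5,281,209,-7.45,15)])
```

```text
[[[0.0, 0.0, -2.62, -0.0], [0.0, 0.0, -2.62, -0.0], [0.0, 0.0, -2.62, -0.1]]]
-> [ 516.1 -184.3  210. ] 5.61
[[[-0.16, -3.13, 0.01, 0.9], [-0.21, -3.13, 0.01, 0.9], [-0.26, -3.13, 0.01, 0.9], [-0.3, -3.12, 0.01, 0.9], [-0.35, -3.12, 0.01, 0.9]]]
[[[-0.4, -3.11, 0.01, 0.9], [-0.45, -3.1, 0.0, 0.9], [-0.5, -3.1, 0.01, 0.8], [-0.55, -3.09, 0.0, 0.9], [-0.59, -3.08, 0.01, 0.8]]]
[[[-0.64, -3.07, 0.0, 0.9], [-0.68, -3.06, 0.01, 0.8], [-0.73, -3.05, 0.0, 0.9], [-0.77, -3.04, 0.01, 0.8], [-0.82, -3.02, 0.0, 0.9]]]
-> [446.5 281.  209. ] -7.49
```

Request:
carry_out:
  targets:
    - [[0,0,-1.5,0],[0,0,-3,0],[0,0,-3.4,0]]

```text
time: 10.67
position: [514.2, -181.9, 209.3]
eef_rot: [[0.995, 0.098, -0.006], [0.098, -0.995, 0.004], [-0.006, -0.005, -1.0]]
force: [0.2, -0.1, -2.1]
finger_gap: 16.7
finger_force: 59.4
```

Request:
carry_out:
  targets:
    - [[-0.16,-3.13,0,0.9],[-0.21,-3.13,0,0.9],[-0.26,-3.13,0,0.9],[-0.3,-3.12,0,0.9],[-0.35,-3.12,0,0.9]]

```text
time: 11.08
position: [491.8, -26.4, 210.5]
eef_rot: [[1.0, 0.018, -0.001], [0.018, -1.0, 0.001], [-0.001, -0.001, -1.0]]
force: [-0.3, 0.1, -2.5]
finger_gap: 17.0
finger_force: 59.6
```

Request:
carry_out:
  targets:
    - [[-0.4,-3.11,0,0.9],[-0.45,-3.1,0,0.9],[-0.5,-3.1,0,0.8],[-0.55,-3.09,0,0.9],[-0.59,-3.08,0,0.8]]

```text
time: 11.5
position: [468.4, 128.6, 210.5]
eef_rot: [[0.998, -0.056, -0.001], [-0.056, -0.998, 0.0], [-0.001, -0.0, -1.0]]
force: [0.4, -0.5, -2.1]
finger_gap: 16.7
finger_force: 59.6
```

Request:
carry_out:
  targets:
    - [[-0.64,-3.07,0,0.9],[-0.68,-3.06,0,0.8],[-0.73,-3.05,0,0.9],[-0.77,-3.04,0,0.8],[-0.82,-3.02,0,0.9]]

```text
time: 11.92
position: [445.0, 283.3, 210.4]
eef_rot: [[0.991, -0.13, -0.001], [-0.13, -0.991, -0.0], [-0.001, 0.0, -1.0]]
force: [0.9, 0.1, -2.0]
finger_gap: 17.0
finger_force: 59.6
```

Request:
carry_out:
  targets:
    - [[0,0,0,0],[0,0,0,0],[0,0,0,0]]

```text
time: 12.17
position: [445.8, 281.4, 210.3]
eef_rot: [[0.992, -0.129, -0.001], [-0.129, -0.992, -0.001], [-0.001, 0.001, -1.0]]
force: [-0.3, -0.6, -1.3]
finger_gap: 17.1
finger_force: 59.8
```

Run:
```python
from h import *
s=r.observe();print(s["position"],s["eef_rot"].round(3).tolist())
a=r.get_image("top")[110:270,350:480];b=r.get_image("wrist")
c=np.zeros((600,800,3),np.uint8); a=cv2.resize(a,None,fx=1.2,fy=1.2,interpolation=2)
c[:400,:640]=b; c[404:404+a.shape[0],:a.shape[1]]=a
sc=r.get_image("scene"); sc=cv2.resize(sc[100:300,380:620],None,fx=.98,fy=.98);c[404:404+196,200:200+sc.shape[1]]=sc
cv2.imwrite("pics/w4.png",c)
```

```text
[445.76305656 281.42281211 210.25387771] [[0.992, -0.129, -0.001], [-0.129, -0.992, -0.001], [-0.001, 0.001, -1.0]]
```

View pics/w4.png

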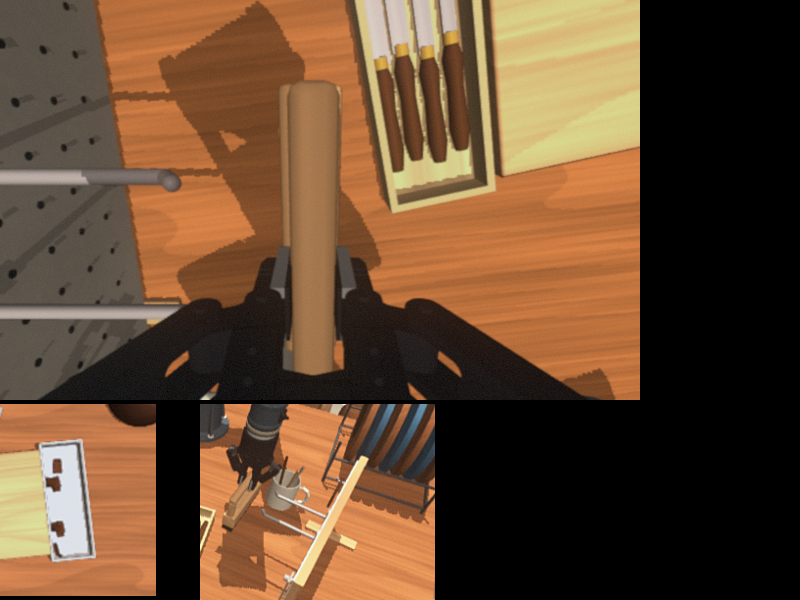

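The wrist view shows the bar held level. The far hook's tip is at (172,181) and the near hook runs along row 313. In the tray inset, three chips are at the top and three at the bottom, one of them close to the wall at (56,551).

Run:
```python
from h import *
np.set_printoptions(precision=1,suppress=True)
w=wcam(r.observe())
t=bp(0,171,181,203,w);a=bp(0,20,177,190,w);b=bp(0,20,313,190,w);b2=bp(0,150,313,190,w)
print(t,a,b,b2,np.degrees(np.arctan2(*(a-b)[:2])),np.linalg.norm(a-b))
u=np.array([-.130,-.9915]);x=np.array([.9915,-.13]);o=np.array([471.2,469.5])
for p in(t,a,b,b2): print((p[:2]-o)@x,(p[:2]-o)@u)
e=bp(0,316,82,219,w); print("bar end",e,(e[:2]-r.observe()["position"][:2])@x, (e[:2]-o)@x)
```

```text
[492.8 337.7 203. ] [501.8 415.9 190. ] [427.8 445.5 190. ] [418.3 374.2 190. ] 111.81130967055509 79.7165110217216
38.51337588567102 127.85444696155399
37.35950842019588 49.19573670806607
-39.871652338319294 29.450013276660595
-40.050305336672714 101.32118719317916
bar end [525.6 267.9 219. ] 79.75427764186573 80.14795996882793
```

Request:
carry_out:
  targets:
    - [[0,-1.5,0,0],[0,-2,0,0],[0,-2,0,0],[0,-2,0,0],[0,-1.5,0,0]]

```text
time: 12.73
position: [459.5, 370.8, 210.5]
eef_rot: [[0.991, -0.133, 0.0], [-0.133, -0.991, 0.001], [0.0, -0.001, -1.0]]
force: [0.7, -0.3, -3.5]
finger_gap: 16.8
finger_force: 59.8
```

Request:
carry_out:
  targets:
    - [[0,-1.2,0,0],[0,-1,0,0],[0,0,0,0],[0,0,0,0]]

```text
time: 13.07
position: [461.6, 391.8, 210.3]
eef_rot: [[0.991, -0.131, -0.001], [-0.131, -0.991, -0.001], [-0.0, 0.001, -1.0]]
force: [-0.4, -1.3, -1.6]
finger_gap: 17.3
finger_force: 59.7
```

Request:
carry_out:
  targets:
    - [[0,0,0.7,0],[0,0,0.7,0],[0,0,0.5,0],[0,0,0.2,0],[0,0,0,0]]

```text
time: 13.48
position: [461.1, 391.6, 188.4]
eef_rot: [[0.991, -0.131, -0.002], [-0.131, -0.991, -0.001], [-0.002, 0.002, -1.0]]
force: [-0.5, -0.9, -1.4]
finger_gap: 17.0
finger_force: 59.7
```

Request:
carry_out:
  targets:
    - [[0,0,0.1,0],[0,0,0,0],[0,0,0,0]]

```text
time: 13.73
position: [461.8, 392.4, 188.7]
eef_rot: [[0.991, -0.131, 0.0], [-0.131, -0.991, 0.0], [0.0, -0.0, -1.0]]
force: [-0.4, -0.0, -1.9]
finger_gap: 17.1
finger_force: 59.7
```

Bar expected on the hooks at about 185.5, so I'll lower it 1 mm at a time.

Request:
carry_out:
  targets:
    - [[0,0,0.15,0],[0,0,0,0],[0,0,0,0]]

```text
time: 13.98
position: [461.6, 392.3, 187.1]
eef_rot: [[0.991, -0.131, 0.0], [-0.131, -0.991, 0.0], [0.0, -0.0, -1.0]]
force: [0.1, 0.3, -1.5]
finger_gap: 16.4
finger_force: 59.7
```

Request:
carry_out:
  targets:
    - [[0,0,0.1,0],[0,0,0,0],[0,0,0,0]]

```text
time: 14.23
position: [461.6, 392.3, 186.0]
eef_rot: [[0.991, -0.131, -0.0], [-0.131, -0.991, -0.0], [-0.0, 0.0, -1.0]]
force: [0.1, -0.3, -3.3]
finger_gap: 17.0
finger_force: 59.7
```

Request:
carry_out:
  targets:
    - [[0,0,0.1,0],[0,0,0,0],[0,0,0,0]]

```text
time: 14.48
position: [461.8, 392.4, 185.2]
eef_rot: [[0.991, -0.131, 0.0], [-0.131, -0.991, 0.0], [0.0, -0.0, -1.0]]
force: [-0.3, 0.2, -0.3]
finger_gap: 17.2
finger_force: 59.9
```

Contact is starting, since the held weight has dropped off. One more 1 mm step will show whether it's firm.

Request:
carry_out:
  targets:
    - [[0,0,0.1,0],[0,0,0,0],[0,0,0,0]]

```text
time: 14.73
position: [461.8, 392.4, 185.1]
eef_rot: [[0.991, -0.131, 0.001], [-0.131, -0.991, 0.0], [0.001, -0.001, -1.0]]
force: [-1.9, -1.6, 5.6]
finger_gap: 16.6
finger_force: 60.6
```

Run:
```python
from h import *
a=r.get_image("top")[140:250,370:440];sc=r.get_image("scene")
c=np.zeros((600,800,3),np.uint8)
a=cv2.resize(a,None,fx=5,fy=5,interpolation=2)
c[:550,:350]=a
b=cv2.resize(sc[150:260,190:290],None,fx=2.9,fy=2.9,interpolation=2);c[:b.shape[0],360:360+b.shape[1]]=b[:, :]
d=cv2.resize(sc[160:300,420:560],None,fx=1.9,fy=1.9,interpolation=2);c[325:325+266,360:360+266]=d[:]
cv2.imwrite("pics/f5.png",c); print(r.observe()["force"])
```

```text
[-2.4035607  -1.83976957  5.35356887]
```

View pics/f5.png

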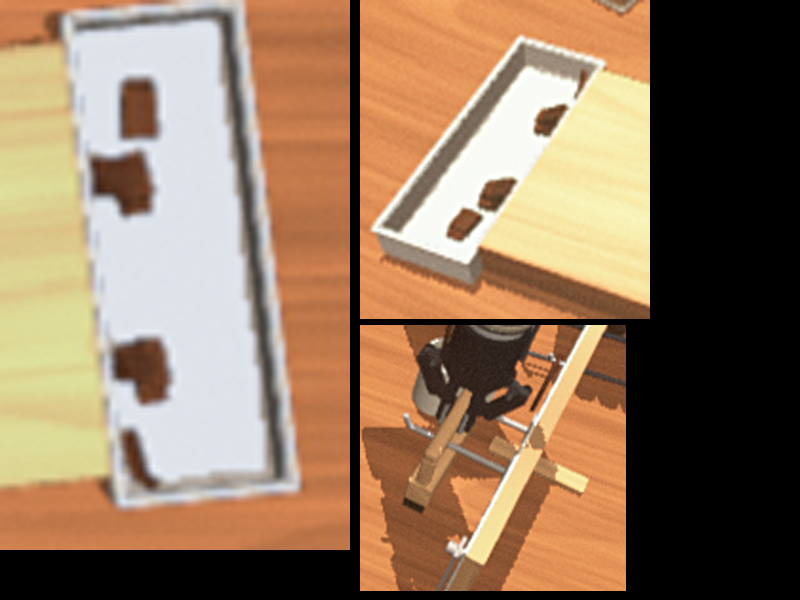

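The board is clear and all six chips are in the tray, one standing on edge inside its wall near (138,458). The scraper's bar sits over both hooks, so I'll release it and retreat.

Request:
carry_out:
  targets:
    - [[0,0,-0.1,0],[0,0,0,0],[0,0,0,0],[0,0,0,0],[0,0,0,0]]
  gripper: 0.4

```text
time: 15.25
position: [461.6, 392.3, 184.7]
eef_rot: [[0.991, -0.131, -0.0], [-0.131, -0.991, -0.0], [-0.0, 0.0, -1.0]]
force: [-0.9, 0.5, -0.7]
finger_gap: 51.3
finger_force: 0.0
```

Request:
carry_out:
  targets:
    - [[0,0,0,0],[0,0,0,0],[0,0,-0.5,0],[0,0,-1,0],[0,0,-1,0]]

```text
time: 15.67
position: [461.6, 392.3, 210.7]
eef_rot: [[0.991, -0.131, -0.0], [-0.131, -0.991, -0.0], [-0.0, 0.0, -1.0]]
force: [-0.0, -0.6, 0.2]
finger_gap: 50.8
finger_force: 0.0
```

Request:
carry_out:
  targets:
    - [[0,0,-2,0],[0,0,-2,0],[0,0,-3,0],[0,0,-3,0],[0,0,-2,0]]

```text
time: 16.08
position: [462.6, 392.9, 334.7]
eef_rot: [[0.991, -0.131, 0.005], [-0.131, -0.991, 0.003], [0.005, -0.004, -1.0]]
force: [0.5, 0.7, 0.2]
finger_gap: 51.2
finger_force: 0.0
```

Request:
carry_out:
  targets:
    - [[0,1,-1,0],[0,3,0,0],[0,3,0,0],[0,3,0,0],[0,2,0,0]]

```text
time: 16.5
position: [444.4, 270.5, 340.0]
eef_rot: [[0.991, -0.132, -0.001], [-0.132, -0.991, -0.002], [-0.001, 0.002, -1.0]]
force: [-0.2, -0.6, -0.0]
finger_gap: 50.9
finger_force: 0.0
```

Request:
carry_out:
  targets:
    - [[0,3,0,0],[0,3,0,0],[0,3,0,0],[0,2,0,0],[0,0,0,0]]

```text
time: 16.92
position: [430.0, 160.9, 340.0]
eef_rot: [[0.991, -0.135, -0.001], [-0.135, -0.991, -0.002], [-0.001, 0.002, -1.0]]
force: [0.1, 1.0, -0.7]
finger_gap: 51.4
finger_force: 0.0
```

Run:
```python
from h import *
a=r.get_image("top");sc=r.get_image("scene")
c=np.zeros((600,800,3),np.uint8)
c[:600,:390]=cv2.resize(a[130:330,100:230],None,fx=3,fy=3,interpolation=2)
c[:400,400:800]=cv2.resize(sc[150:310,420:580],None,fx=2.5,fy=2.5,interpolation=2)
c[400:600,400:760]=cv2.resize(a[110:260,240:510],(360,200))
cv2.imwrite("pics/f6.png",c)
```

```text
(no output)
```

View pics/f6.png

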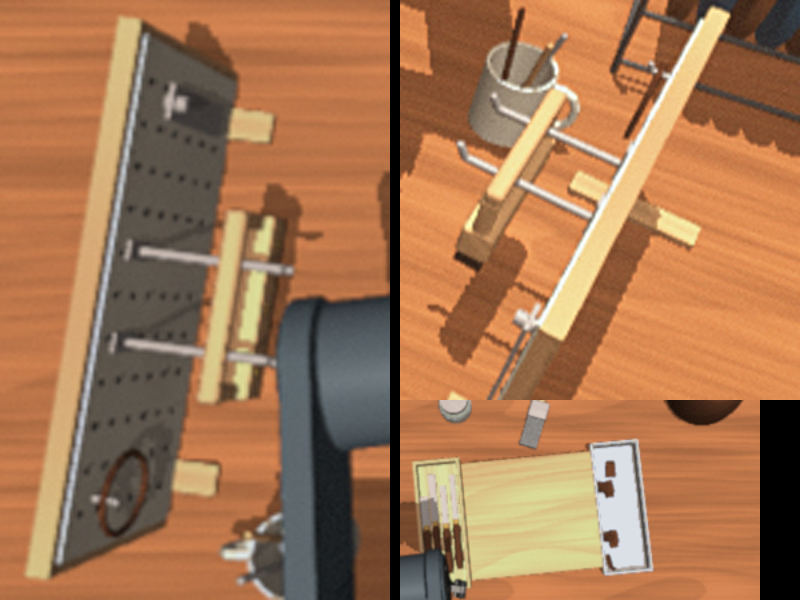

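The scraper hangs on both hooks, with its bar at about (225,305), and the chips are all in the tray. I'll wait for any swing to die out and compare two frames before handing in.

Request:
carry_out:
  targets:
    - [[0,0,0,0],[0,0,0,0],[0,0,0,0],[0,0,0,0],[0,0,0,0]]

```text
time: 17.43
position: [431.5, 164.9, 339.9]
eef_rot: [[0.992, -0.13, -0.0], [-0.13, -0.992, -0.0], [-0.0, 0.0, -1.0]]
force: [-0.3, 0.2, 0.7]
finger_gap: 50.9
finger_force: 0.0
```

Request:
carry_out:
  targets:
    - [[0,0,0,0],[0,0,0,0],[0,0,0,0],[0,0,0,0],[0,0,0,0]]

```text
time: 17.85
position: [431.5, 164.3, 340.0]
eef_rot: [[0.991, -0.131, -0.0], [-0.131, -0.991, 0.0], [-0.0, -0.0, -1.0]]
force: [0.2, -0.6, -0.2]
finger_gap: 51.2
finger_force: 0.0
```

Request:
carry_out:
  targets:
    - [[0,0,0,0],[0,0,0,0],[0,0,0,0],[0,0,0,0],[0,0,0,0]]

```text
time: 18.27
position: [431.5, 164.3, 340.0]
eef_rot: [[0.991, -0.131, 0.0], [-0.131, -0.991, 0.0], [0.0, -0.0, -1.0]]
force: [0.2, 1.2, -0.3]
finger_gap: 51.1
finger_force: 0.0
```

Run:
```python
from h import *
f=[r.get_image("scene")[180:260,430:490].astype(int) for _ in range(6)]
print([float(abs(x-f[0]).mean().round(2)) for x in f])
# tilt: expected sole/bar shift: predicted pixels of bar & sole ends if upright
```

```text
[0.0, 2.8, 2.77, 2.79, 2.76, 2.8]
```

```bash
python3 -c "
from rig import r
print(r.hand_in())"
```

```text
the job is handed in; nothing more can be done
None
```

I swept all six chips into the chip tray with the scraper, hung it at rest by its handle on both long hooks, and handed the job in at about 18.6 s; the hand-in returned no verdict.

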